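# Set a printer's end stop with its knurled thumbwheel

## Task

Set the end stop on the adjuster standing on the bench: press a fingertip lightly on top of the knurled wheel and roll it, stroke after stroke, until the gap has closed and the stop's red pointer line stands inside the green gauge band; then take the finger away. Move the stop only by rolling the wheel - do not push the blue stop block itself, press the wheel gently, grasp nothing, and leave all the other things on the bench where they are.

Things in the scene. Friction and masses are not known exactly. Their poses are not given: they have to be found in the camera images.
- adjuster: End-stop adjuster, fixed to the bench: aluminium base plate 120 (x) x 280 (y) x 8 mm; four yellow bed springs carry the head. Origin: centre of its underside. x points away from the robot at yaw 0, y along the rail. On the head: black wheel housing at y -65 mm (76 x 46 mm, cheeks to 78 mm height); from it a rail runs to +y, white scale plate (top 52 mm high) on its +x side; end plate at y 128 mm, 76 mm high.
- wheel: Knurled steel wheel, 60 mm diameter, 24 mm wide. Origin: its centre, 72 mm above the bench; its top (102 mm) is the adjuster's highest point. Axle along the adjuster's y: roll the top along its x. Pressed from above, the wheel and the whole head give on the springs: about 2 N to start, then 1.2 N per mm, 8 mm at most, and come back up. About 2 N along the rim turns it; it stays where left.
- stop: Blue stop block on the rail, 40 (x) x 30 (y) x 30 mm, top 75 mm above the bench. Origin: 18 mm above the bench, x 0, block's middle in y. Driven by the wheel: rolling the wheel's top towards the adjuster's +x moves it to -y (towards the wheel), closing the gap, 6 mm per radian (1 mm per 5 mm rolled at the rim); rolling to -x moves it back. Not to be pushed.
- pointer (a point): Tip of the stop block's red pointer line (2.5 mm wide), which reaches over the white scale plate; the point lies 36 mm to the +x side of the adjuster's middle, 60 mm above the bench. Axes as the adjuster's.
- mark (a point): Centre of the green gauge band on the white scale plate (8 mm wide along the adjuster's y axis), 53 mm above the bench, under the pointer's path. At the start it lies 18 to 40 mm from the pointer towards -y (towards the wheel); it stays where it is. Axes as the adjuster's.
- lizard: Bystander: flat tan 3D-printed lizard, about 55 x 140 x 10 mm, lying on the bench beyond the adjuster. Origin at its underside.
- oil: Bystander: small bottle with a red cap, 36 mm diameter, 100 mm tall, beyond the wheel. Origin: centre of its underside.
- driver: Bystander: screwdriver with orange handle, 160 mm long, lying in front of the adjuster.
- pulley: Bystander: small brass pulley, 22 mm diameter, 16 mm high, standing in front of the wheel. Origin: centre of its underside.
- scraper: Bystander: scraper with black handle, 200 mm long, lying left of the adjuster (its +y side).

How it is judged:
By the outcome, as a careful person would: the job done as asked, in the order asked, and still so for the second after the job is handed in, with the robot touching nothing.
It also fails if it takes over 54 s, if anything falls off the work surface, if the arm or the gripper's body presses on something with over 40 N, if the wrist force passes 120 N, or if a joint passes its speed limit or range.

## Robot

A 6-joint arm with a two-finger parallel gripper is mounted at the origin on the work surface. World frame = base frame: x ahead of the robot, y to its left, z up, the work surface at z = 0. Lengths are in m, angles in rad, forces in N, time in s.
With the tool pointing down it reaches from about 0.3 to 0.825 m from the base axis. Payload 5.4 kg.
Tool frame: the origin (TCP) lies midway between the tips of the shut fingers; the grasp point (between the pads) lies 19 mm behind it; z points along the fingers, x is the direction in which the jaws open and shut, and the axes are right-handed (so a half turn about z gives the same grasp; the last joint's range is limited). The gripper opens to 92 mm and grips with 3 to 60 N. Pads are 20 mm wide; open, the fingers measure 128 mm over their backs; the gripper's body (75 mm by 189 mm) begins 69 mm behind the grasp point.
Start: joints at [-1.483, 0.158, 1.597, -0, 1.386, -0.21], TCP at [0.169, -0.55, 0.192] pointing down, gripper open.
Joint ranges: [-2.91, 2.91], [-0.94, 2.29], [0.18, 2.7], [-1.29, 4.43], [0.17, 2.64], [-3, 3]. Speed limits (rad/s): [2.57, 2.57, 3.14, 3.14, 3.14, 3.14].

## Interface

Orientations are given as a unit quaternion [x, y, z, w].
In Python, from rig import env, imaging, spotter gives the robot as it stands. The module is installed in compiled form; this text tells all that it offers.
- The arm moves only by the tool jog_arm, never from a script. Its argument "plan" is a list that holds one entry, the list of rows, each a list of 7 numbers: the turn, a rotation vector about the tool's x, y, z in degrees, then the shift along the tool's x, y, z in m, then the opening, from 0 (shut) to 1 (fully open). In form: [[[ax, ay, az, x, y, z, grip], ...]]. A call has exactly 10 rows; each row shifts and turns the pose as measured when the row begins, along the tool's axes as they then stand; what a row does not reach is not made up. A row lasts 1/8 s, in which the tool goes at most 62.5 mm and 10.7 degrees, less where a joint would pass 70% of its speed; a pose out of reach is approached as far as the arm can. A call with a gripper value outside its range is refused whole. The fingers move at their own pace and stop on an object; "newtons" is the grip in N (left out, the last holds). Time passes only in rows, so rows that do not move let the fingers close, or fill a call up. It gives the time, the measured TCP pose, the force and the opening at its end, in the units of the state.
- env.get_state(): the state, without advancing time (a new reading comes with each control period).
- imaging.snapshot(name): name is "side" or "top" or "wrist"; returns the picture (480x640x3 uint8, red, green, blue); there is no depth.
- imaging.camera_model(name): a dict with "mtx" (3x3 intrinsics, pixels), "cam_to_world" (4x4, takes a point from camera to world coordinates). Camera axes: x right, y down, z forward; pixel columns grow to the right and rows downward; lengths in m; the calibration is good to about 2 mm. A picture is of the moment at which its call begins: read the wrist's pose just before it. camera_model takes no time and is no camera call; for the wrist camera it gives the pose at the moment of the call.
- env.hand_in(): hands the job in, once; it reports no verdict.
Trained networks look in the newest picture that a camera, given by its name, has taken for a name from the list of things; names that differ only in an ending like _2 or _b are one class to them, and where a whole thing is asked for, a point or a joint stands for the part that bears it (a point fixed in the world has none). Each returns a list of dicts, best first, with "confidence" (0 to 1); they miss things now and then, are a little off and sometimes report something else, mostly with a low value. They report only what shows in the picture. A call takes as long as a camera call.
- spotter.trace(thing, camera): "region" (480x640 bool, what is visible of it) and "pixel" ([column, row] in pixels, amid what is visible of it).
The state is a dict: "time": time; "joints": joint angles; "qvel": joint speeds; "joint_torque": joint torques, N m; "tcp_pos": TCP position; "eef_rot": TCP orientation; "force": force on the tool from outside, world axes, zero at the start; "torque": the same for the moment, N m; "gripper_width": finger opening in m.
Only numpy, scipy, OpenCV 4.12 (cv2) and the standard library are available. Lean on these libraries where they do the work, as an engineer would, in place of code of your own. Each camera call takes 0.05 s, during which the arm holds its last target.

## Working session

There is one attempt and no reset: what is moved stays moved. The work goes in short steps, Python scripts to look and compute and a tool call to move; the robot and the scene stay as the last step left them, time stands still between calls to the robot, and variables do not carry over. Pictures are saved under pics/ and viewed, and the job is handed in when it is done.

Besides the shell and the picture viewer there is one more tool, called after ">>>" as a command line: name --argument value ..., lists and objects as JSON in quotes. jog_arm: Moves the arm, as the interface text tells. Its arguments: {"type":"object","properties":{"plan":{"type":"array"},"newtons":{"type":"number"}},"required":["plan"]}

```bash
mkdir -p pics; ls; python3 - <<'E'
from rig import env, imaging, spotter
import cv2, numpy as np
s=env.get_state(); print(s)
for n in ["side","top"]:
    im=imaging.snapshot(n); cv2.imwrite(f"pics/{n}0.png",im[:,:,::-1])
    c=imaging.camera_model(n); print(n,np.round(c["mtx"],1).tolist(),np.round(c["cam_to_world"],3).tolist())
    for t in ["adjuster","wheel","stop","pointer","mark"]:
        for r in spotter.trace(t,n)[:2]:
            print(n,t,r["confidence"],r["pixel"],r["region"].sum())
E
```

```text
pics
{'time': 0.0, 'joints': array([-1.48307091e+00,  1.59033862e-01,  1.59818517e+00, -3.13695884e-05,
        1.38617232e+00, -2.10098232e-01]), 'qvel': array([ 1.08901675e-03, -9.65783753e-05, -9.52052169e-04,  4.79273856e-04,
        8.95604352e-04, -1.50114804e-03]), 'joint_torque': array([ 2.04548975e-03, -3.85582209e+01, -3.22103941e+01,  7.02779554e-02,
        3.81107989e-02, -1.48746722e-04]), 'tcp_pos': array([ 0.16864121, -0.5490438 ,  0.19115104]), 'eef_rot': array([ 8.04190537e-01, -5.94370903e-01, -6.07406406e-04, -6.63418947e-04]), 'force': array([-0.52389863, -0.49934438,  1.29257695]), 'torque': array([ 0.04025446, -0.03380963,  0.0206237 ]), 'gripper_width': 0.09165910052606778}
side [[536.6, 0.0, 317.4], [0.0, 536.6, 235.7], [0.0, 0.0, 1.0]] [[0.97, -0.159, 0.183, 0.423], [-0.242, -0.69, 0.683, -0.483], [0.018, -0.707, -0.707, 0.669], [0.0, 0.0, 0.0, 1.0]]
side adjuster 0.85 [285.8, 303.4] 12242
side adjuster 0.51 [298.6, 241.3] 101
side wheel 0.91 [292.9, 298.0] 1040
side wheel 0.34 [285.5, 302.5] 12032
side stop 0.77 [270.4, 232.1] 666
side pointer 0.87 [266.7, 231.5] 658
side mark 0.52 [297.8, 243.9] 78
top [[611.2, 0.0, 319.4], [0.0, 611.2, 247.0], [0.0, 0.0, 1.0]] [[-0.009, -0.998, 0.056, 0.535], [-1.0, 0.01, 0.017, 0.068], [-0.017, -0.056, -0.998, 1.02], [0.0, 0.0, 0.0, 1.0]]
top adjuster 0.64 [346.1, 293.3] 12466
top wheel 0.74 [389.5, 295.2] 702
top wheel 0.21 [334.7, 357.9] 1039
top stop 0.66 [293.0, 303.5] 532
top pointer 0.87 [294.4, 303.2] 590
```

View pics/side0.png

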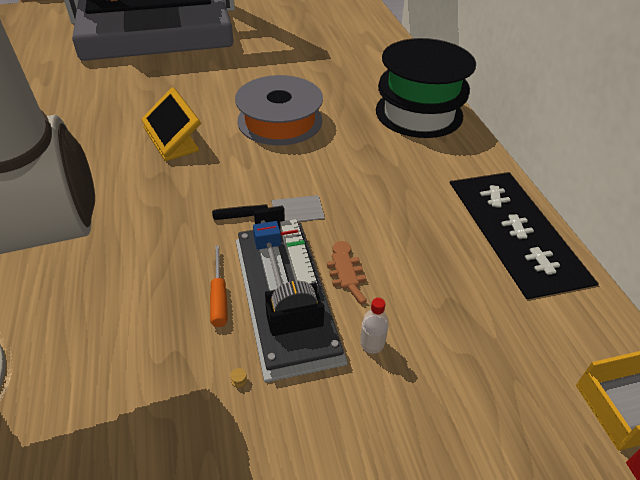

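View pics/top0.png

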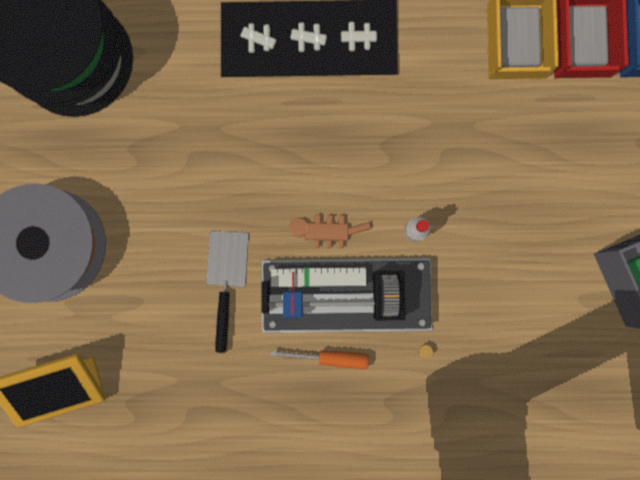

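```bash
cat > h.py <<'E'
from rig import env, imaging, spotter
import cv2, numpy as np
def ray(n,uv,z,c=None):
    c=c or imaging.camera_model(n); K=np.array(c["mtx"]);T=np.array(c["cam_to_world"])
    d=T[:3,:3]@np.linalg.solve(K,[uv[0],uv[1],1.]); o=T[:3,3]
    return o+d*(z-o[2])/d[2]
def colors(im,box):
    # box u0,v0,u1,v1 ; return red & green centroids
    u0,v0,u1,v1=box; p=im[v0:v1,u0:u1].astype(int); r,g,b=p[...,0],p[...,1],p[...,2]
    out={}
    for k,m in dict(red=(r>g+50)&(r>b+50),green=(g>r+40)&(g>b+25)).items():
        v,u=np.nonzero(m); out[k]=(u+u0,v+v0)
    return out
E
python3 - <<'E'
from h import *
T=cv2.imread("pics/top0.png")[:,:,::-1]; S=cv2.imread("pics/side0.png")[:,:,::-1]
for n,im,box in [("top",T,(262,262,372,330)),("side",S,(245,215,320,275))]:
    for k,(u,v) in colors(im,box).items():
        print(n,k,len(u),u.min(),u.max(),v.min(),v.max(),u.mean(),v.mean(), ray(n,(u.mean(),v.mean()),.06 if k=="red" else .053).round(4))
c=T[255:340,250:445]; cv2.imwrite("pics/topz.png",cv2.resize(c,None,fx=4,fy=4,interpolation=cv2.INTER_CUBIC)[:,:,::-1])
c=S[210:390,225:360]; cv2.imwrite("pics/sidez.png",cv2.resize(c,None,fx=3.3,fy=3.3,interpolation=cv2.INTER_CUBIC)[:,:,::-1])
for n,uv in [("top",(389.5,295.2)),("side",(292.9,298))]:
    print(n,ray(n,uv,.095).round(4))
E
```

```text
top red 55 292 293 272 313 292.3272727272727 288.5272727272727 [0.5236 0.1272 0.06  ]
top green 73 304 308 268 285 306.4109589041096 276.45205479452056 [0.5423 0.1052 0.053 ]
side red 85 257 297 226 234 281.67058823529413 230.30588235294118 [0.5272 0.1298 0.06  ]
side green 67 287 304 240 246 295.2686567164179 242.98507462686567 [0.5439 0.1035 0.053 ]
top [ 0.5127 -0.0213  0.095 ]
side [ 0.5103 -0.0372  0.095 ]
```

View pics/topz.png

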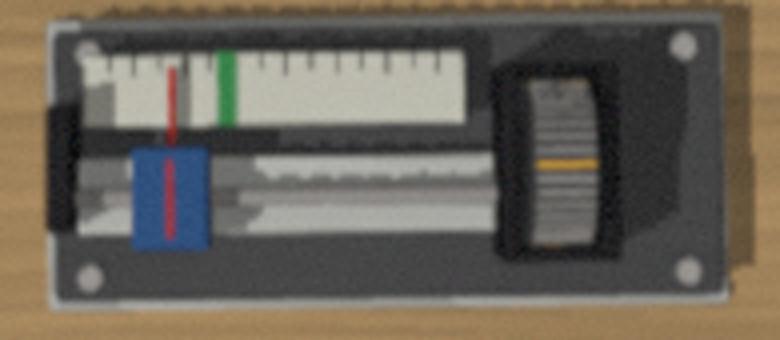

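View pics/sidez.png

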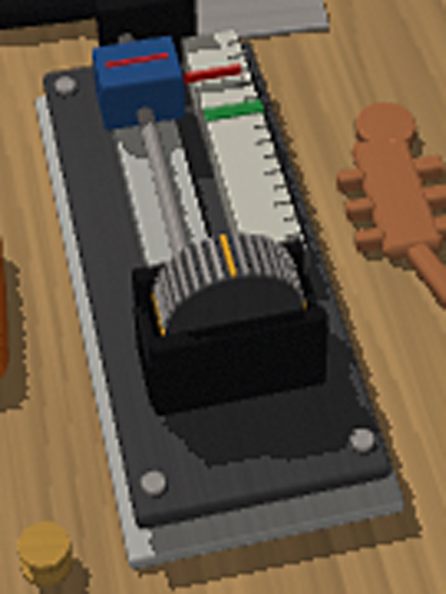

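```bash
python3 - <<'E'
from h import *
px=lambda u,v:(250+u/4,255+v/4)
# base corners (+x+y),( +x -y),(-x +y),(-x -y)
C=[ray("top",px(*q),.008) for q in [(50,22),(722,15),(53,308),(730,299)]]
c=np.mean(C,0); yv=(C[0]-C[1]+C[2]-C[3]); yaw=np.arctan2(-yv[0],yv[1]); print(np.round(C,4),c,np.degrees(yaw),np.linalg.norm(yv)/2)
R=np.array([[np.cos(yaw),-np.sin(yaw)],[np.sin(yaw),np.cos(yaw)]])
print("wheel",c[:2]+R@[0,-.065], "from px",ray("top",px(565,163),.09),ray("top",px(565,163),.102))
print("pointer loc", [ (R.T@(ray("top",px(*q),z)[:2]-c[:2])).round(4) for q,z in [((174,80),.06),((227,90),.053)]])
# side corners
sx=lambda u,v:(225+u/3.3,210+v/3.3)
print([ray("side",sx(*q),.0).round(4) for q in [(135,568),(403,512)]])
cm=imaging.camera_model("side");K=np.array(cm["mtx"]);W=np.linalg.inv(cm["cam_to_world"])
for l in [(0,-.065,.102),(.036,0.075,.053),(-.06,-.14,0),(.06,-.14,0),(-.06,-.14,.008)]:
    w=np.append(c[:2]+R@l[:2],l[2]); p=K@(W[:3,:3]@w+W[:3,3]); p=p[:2]/p[2]; print(l,w.round(4),p, (p-[225,210])*3.3)
s=env.get_state(); cm=imaging.camera_model("wrist"); print(np.round(cm["cam_to_world"],3))
E
```

```text
[[ 0.5698  0.1796  0.008 ]
 [ 0.5701 -0.0982  0.008 ]
 [ 0.4519  0.1788  0.008 ]
 [ 0.4535 -0.0993  0.008 ]] [0.5113238 0.0402185 0.008    ] 0.1918611895248734 0.27796803203545317
wheel [ 0.51154146 -0.02478114] from px [ 0.51171655 -0.02445554  0.09      ] [ 0.51201196 -0.02326055  0.102     ]
pointer loc [array([0.0337, 0.0849]), array([0.0296, 0.0644])]
[array([ 0.4575, -0.099 ,  0.    ]), array([ 0.5744, -0.0993,  0.    ])]
(0, -0.065, 0.102) [ 0.5115 -0.0248  0.102 ] [291.76929386 287.59263654] [220.33866973 256.05570057]
(0.036, 0.075, 0.053) [0.5471 0.1153 0.053 ] [295.64170101 237.54993145] [233.11761332  90.91477377]
(-0.06, -0.14, 0) [ 0.4518 -0.1     0.    ] [261.97340755 383.59804436] [122.01224492 572.87354639]
(0.06, -0.14, 0) [ 0.5718 -0.0996  0.    ] [345.43536928 365.66500584] [397.43671861 513.69451927]
(-0.06, -0.14, 0.008) [ 0.4518 -0.1     0.008 ] [261.64968892 380.60929134] [120.94397343 563.01066141]
[[ 0.294 -0.918 -0.267  0.244]
 [-0.956 -0.282 -0.082 -0.526]
 [ 0.     0.279 -0.96   0.385]
 [ 0.     0.     0.     1.   ]]
```

>>> jog_arm --plan '[[[0,0,-10.4,0,0,0,0],[0,0,-10.4,0,0,0,0],[0,0,-10.4,0,0,0,0],[0,0,-10.4,0,0,0,0],[0,0,-10.4,0,0,0,0],[0,0,-10.4,0,0,0,0],[0,0,-10.4,0,0,0,0],[0,0,0,0,0,0,0],[0,0,0,0,0,0,0],[0,0,0,0,0,0,0]]]' --newtons 5

```text
time: 1.85
tcp_pos: [0.1687, -0.5498, 0.1923]
eef_rot: [1.0, 0.016, 0.0, 0.0]
force: [-0.8, 0.4, 0.5]
gripper_width: 0.0003
```

>>> jog_arm --plan '[[[0,0,1.6,0.033,-0.052,0,0],[0,0,0,0.033,-0.052,0,0],[0,0,0,0.033,-0.052,0,0],[0,0,0,0.033,-0.052,0,0],[0,0,0,0.033,-0.052,0,0],[0,0,0,0.033,-0.052,0,0],[0,0,0,0.033,-0.052,0,0],[0,0,0,0.033,-0.052,0,0],[0,0,0,0.033,-0.052,0,0],[0,0,0,0.033,-0.052,0,0]]]'

```text
time: 3.1
tcp_pos: [0.5054, -0.025, 0.1937]
eef_rot: [1.0, -0.011, 0.004, 0.003]
force: [0.9, -1.4, -0.8]
gripper_width: 0.0006
```

```bash
python3 - <<'E'
from h import *
s=env.get_state(); print(s["tcp_pos"],s["eef_rot"],s["force"])
cm=imaging.camera_model("wrist"); im=imaging.snapshot("wrist"); cv2.imwrite("pics/w1.png",im[:,:,::-1])
print(np.array(cm["cam_to_world"]).round(3).tolist(), np.array(cm["mtx"]).round(1).tolist())
for t in ["wheel","mark","pointer"]:
    for r in spotter.trace(t,"wrist")[:1]:
        print(t,r["confidence"],r["pixel"],ray("wrist",r["pixel"],{"wheel":.095,"mark":.053,"pointer":.06}[t],cm))
im=imaging.snapshot("side"); cv2.imwrite("pics/s1.png",im[:,:,::-1])
s=env.get_state(); print(s["tcp_pos"],s["eef_rot"],s["force"])
E
```

```text
[ 0.50544446 -0.02496334  0.19366336] [ 0.99993317 -0.01056389  0.00369695  0.00289568] [ 0.9203136  -1.39680313 -0.79750468]
[[1.0, -0.022, 0.002, 0.505], [-0.021, -0.958, -0.285, 0.055], [0.008, 0.285, -0.958, 0.386], [0.0, 0.0, 0.0, 1.0]] [[344.5, 0.0, 316.7], [0.0, 344.5, 245.2], [0.0, 0.0, 1.0]]
wheel 0.72 [423.3, 120.4] [0.5927287  0.07047531 0.095     ]
mark 0.74 [357.8, 83.3] [0.54514727 0.10485619 0.053     ]
pointer 0.57 [305.5, 53.6] [0.49966795 0.12772478 0.06      ]
[ 0.50417377 -0.02702358  0.19317259] [ 0.99994186 -0.00998735  0.00290595  0.00284486] [-0.17964688  0.88112203 -0.38845811]
```

View pics/w1.png

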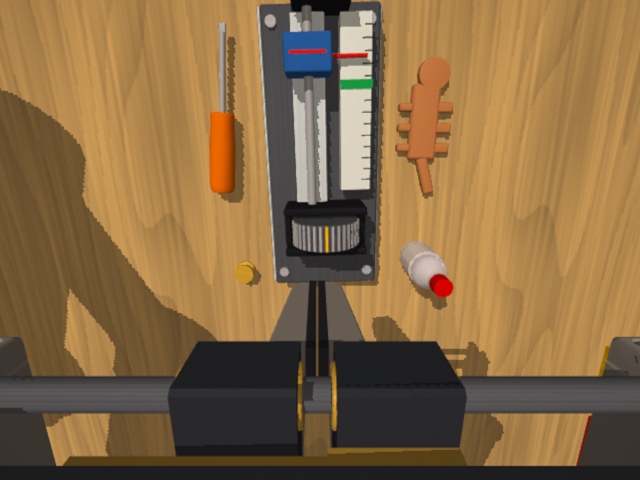

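View pics/s1.png

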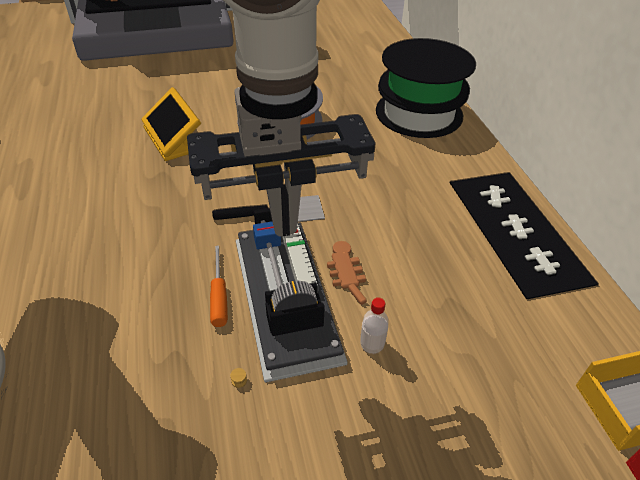

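>>> jog_arm --plan '[[[0,0,-1.4,-0.003,-0.0025,0.015,0],[0,0,0,0,0,0.02,0],[0,0,0,0,0,0.02,0],[0,0,0,0,0,0.015,0],[0,0,0,0,0,0.008,0],[0,0,0,0,0,0.003,0],[0,0,0,0,0,0,0],[0,0,0,0,0,0,0],[0,0,0,0,0,0,0],[0,0,0,0,0,0,0]]]'

```text
time: 4.6
tcp_pos: [0.4993, -0.0307, 0.1083]
eef_rot: [1.0, -0.002, 0.004, 0.003]
force: [-0.0, 0.4, 0.2]
gripper_width: 0.0001
```

>>> jog_arm --plan '[[[0.3,-0.4,0,0.002,-0.006,0,0],[0,0,0,0,0,0.003,0],[0,0,0,0,0,0.003,0],[0,0,0,0,0,0.002,0],[0,0,0,0,0,0.001,0],[0,0,0,0,0,0.001,0],[0,0,0,0,0,0,0],[0,0,0,0,0,0,0],[0,0,0,0,0,0,0],[0,0,0,0,0,0,0]]]'

```text
time: 5.85
tcp_pos: [0.5016, -0.0243, 0.0977]
eef_rot: [1.0, -0.002, -0.0, 0.001]
force: [0.6, 0.1, -0.1]
gripper_width: 0.0006
```

```bash
python3 - <<'E'
from h import *
s=env.get_state(); print(s["tcp_pos"],s["force"])
im=imaging.snapshot("wrist"); a=cv2.resize(im[180:330,220:430],None,fx=3.5,fy=3.5,interpolation=cv2.INTER_CUBIC)
cv2.imwrite("pics/w2.png",a[:,:,::-1])
im=imaging.snapshot("side"); a=cv2.resize(im[210:350,225:365],None,fx=4.2,fy=4.2,interpolation=cv2.INTER_CUBIC)
cv2.imwrite("pics/s2.png",a[:,:,::-1])
s=env.get_state(); print(s["tcp_pos"],s["force"])
E
```

```text
[ 0.5015946  -0.0243015   0.09768439] [ 0.59411965  0.0985672  -0.07166692]
[ 0.50158289 -0.02428685  0.09766329] [ 0.58349529 -0.41844101  0.48653709]
```

View pics/w2.png

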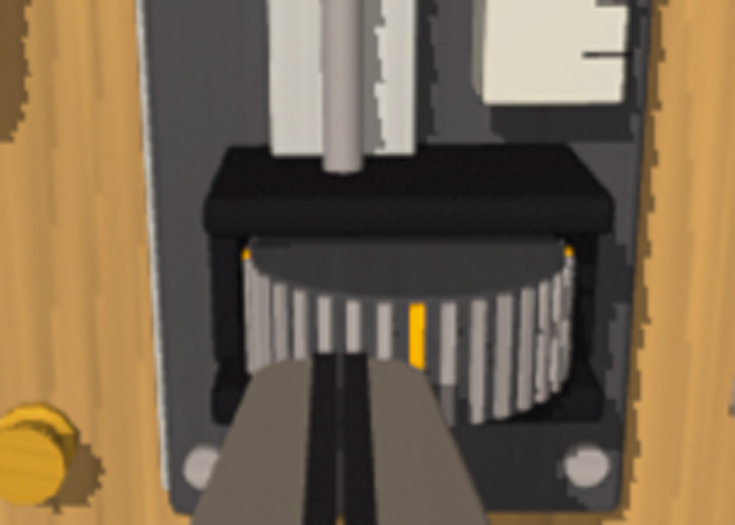

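View pics/s2.png

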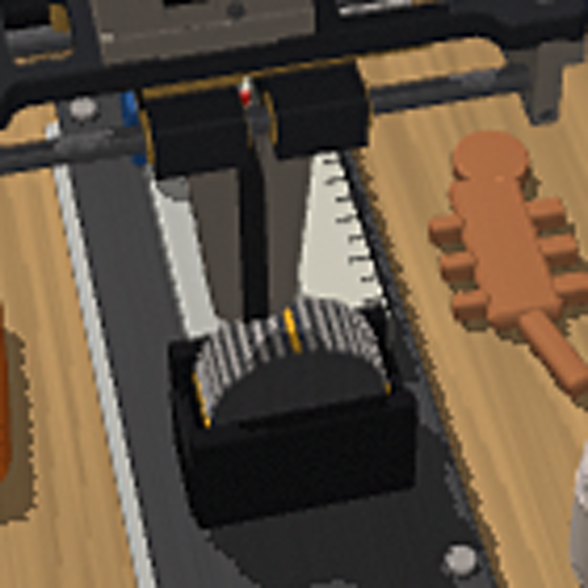

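>>> jog_arm --plan '[[[0,0,0,0,0,0.001,0],[0,0,0,0,0,0.001,0],[0,0,0,0,0,0.001,0],[0,0,0,0,0,0,0],[0,0,0,0,0,0,0],[0,0,0,0,0,0,0],[0,0,0,0,0,0,0],[0,0,0,0,0,0,0],[0,0,0,0,0,0,0],[0,0,0,0,0,0,0]]]'

```text
time: 7.2
tcp_pos: [0.5016, -0.0243, 0.0944]
eef_rot: [1.0, -0.002, -0.0, 0.001]
force: [-0.1, 0.5, 0.1]
gripper_width: 0.0007
```

```bash
python3 - <<'E'
from h import *
im=imaging.snapshot("wrist"); a=cv2.resize(im[180:330,220:430],None,fx=3.5,fy=3.5,interpolation=cv2.INTER_CUBIC)
cv2.imwrite("pics/w3.png",a[:,:,::-1])
im=imaging.snapshot("side"); a=cv2.resize(im[220:340,245:345],None,fx=5,fy=5,interpolation=cv2.INTER_CUBIC)
cv2.imwrite("pics/s3.png",a[:,:,::-1])
s=env.get_state(); print(s["tcp_pos"],s["force"])
from h import *
for n in ["side","wrist"]:
    cm=imaging.camera_model(n);K=np.array(cm["mtx"]);W=np.linalg.inv(cm["cam_to_world"])
    for w in [s["tcp_pos"],s["tcp_pos"]+[0,.01,0],s["tcp_pos"]-[0,.01,0],(.5125,-.0245,.102),(.5125,-.0125,.102),(.5125,-.0365,.102)]:
        p=K@(W[:3,:3]@w+W[:3,3]); p=p[:2]/p[2]
        print(n,np.round(w,4),p.round(1),((p-[245,220])*5 if n=="side" else (p-[220,180])*3.5).round())
E
```

```text
[ 0.50155999 -0.0242688   0.09442847] [-1.02867713 -0.20524663 -0.19675903]
side [ 0.5016 -0.0243  0.0944] [284.6 292.1] [198. 361.]
side [ 0.5016 -0.0143  0.0944] [283.2 286.6] [191. 333.]
side [ 0.5016 -0.0343  0.0944] [286.1 297.7] [206. 389.]
side [ 0.5125 -0.0245  0.102 ] [292.4 287.3] [237. 337.]
side [ 0.5125 -0.0125  0.102 ] [290.6 280.7] [228. 304.]
side [ 0.5125 -0.0365  0.102 ] [294.3 294. ] [246. 370.]
wrist [ 0.5016 -0.0243  0.0944] [317.5 281.7] [341. 356.]
wrist [ 0.5016 -0.0143  0.0944] [317.5 266.1] [341. 301.]
wrist [ 0.5016 -0.0343  0.0944] [317.6 297. ] [342. 409.]
wrist [ 0.5125 -0.0245  0.102 ] [336.4 287. ] [407. 375.]
wrist [ 0.5125 -0.0125  0.102 ] [336.7 267.6] [408. 306.]
wrist [ 0.5125 -0.0365  0.102 ] [336.2 305.8] [407. 440.]
```

View pics/w3.png

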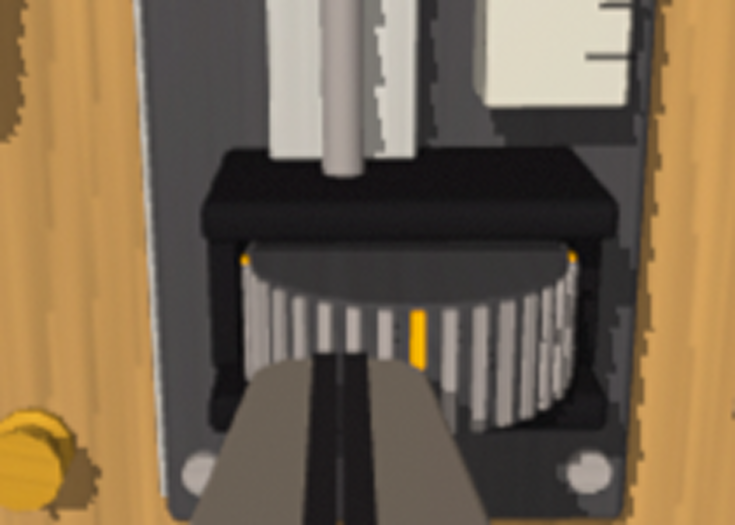

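View pics/s3.png

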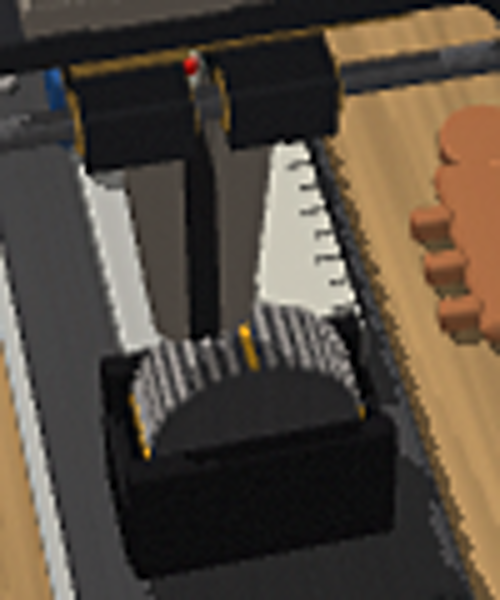

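>>> jog_arm --plan '[[[0,0,0,0,0,0.001,0],[0,0,0,0,0,0.001,0],[0,0,0,0,0,0.001,0],[0,0,0,0,0,0.001,0],[0,0,0,0,0,0,0],[0,0,0,0,0,0,0],[0,0,0,0,0,0,0],[0,0,0,0,0,0,0],[0,0,0,0,0,0,0],[0,0,0,0,0,0,0]]]'

```text
time: 8.55
tcp_pos: [0.5016, -0.0243, 0.0902]
eef_rot: [1.0, -0.002, -0.0, 0.001]
force: [0.1, 0.4, 0.2]
gripper_width: 0.0008
```

>>> jog_arm --plan '[[[0,0,0,0,0,0.001,0],[0,0,0,0,0,0.001,0],[0,0,0,0,0,0.001,0],[0,0,0,0,0,0.001,0],[0,0,0,0,0,0,0],[0,0,0,0,0,0,0],[0,0,0,0,0,0,0],[0,0,0,0,0,0,0],[0,0,0,0,0,0,0],[0,0,0,0,0,0,0]]]'

```text
time: 9.8
tcp_pos: [0.5016, -0.0243, 0.0859]
eef_rot: [1.0, -0.002, -0.0, 0.001]
force: [-1.1, 0.3, 0.2]
gripper_width: 0.0001
```

```bash
python3 - <<'E'
from h import *
im=imaging.snapshot("wrist"); a=cv2.resize(im[180:330,220:430],None,fx=3.5,fy=3.5,interpolation=cv2.INTER_CUBIC)
cv2.imwrite("pics/w4.png",a[:,:,::-1])
im=imaging.snapshot("side"); a=cv2.resize(im[220:340,245:345],None,fx=5,fy=5,interpolation=cv2.INTER_CUBIC)
cv2.imwrite("pics/s4.png",a[:,:,::-1])
s=env.get_state(); print(s["tcp_pos"],s["force"])
E
```

```text
[ 0.50158942 -0.02430238  0.0858742 ] [0.6032878  0.22787571 0.1222617 ]
```

View pics/w4.png

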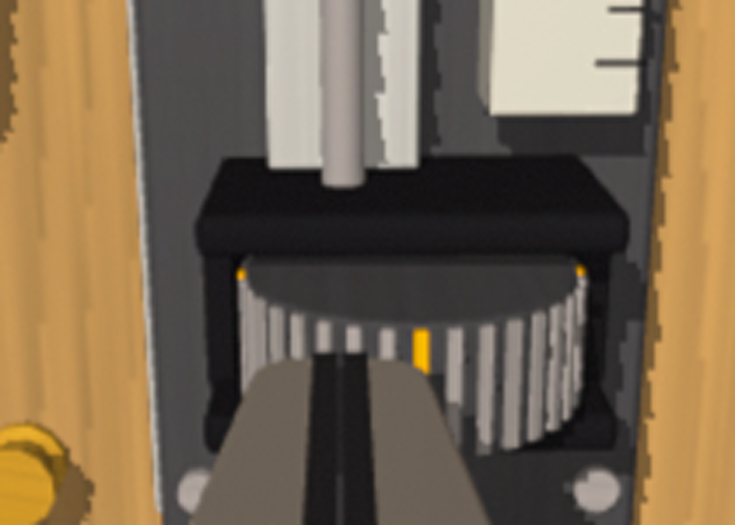

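View pics/s4.png

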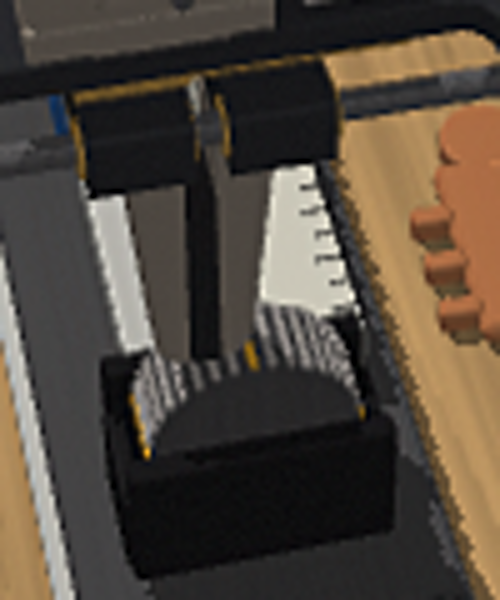

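>>> jog_arm --plan '[[[0,0,0,0,0,0.001,0],[0,0,0,0,0,0.001,0],[0,0,0,0,0,0.001,0],[0,0,0,0,0,0.001,0],[0,0,0,0,0,0,0],[0,0,0,0,0,0,0],[0,0,0,0,0,0,0],[0,0,0,0,0,0,0],[0,0,0,0,0,0,0],[0,0,0,0,0,0,0]]]'

```text
time: 11.15
tcp_pos: [0.5016, -0.0243, 0.0816]
eef_rot: [1.0, -0.002, -0.0, 0.001]
force: [-0.7, -0.6, -0.1]
gripper_width: 0.0006
```

>>> jog_arm --plan '[[[0,0,0,0,0,0.001,0],[0,0,0,0,0,0.001,0],[0,0,0,0,0,0.001,0],[0,0,0,0,0,0,0],[0,0,0,0,0,0,0],[0,0,0,0,0,0,0],[0,0,0,0,0,0,0],[0,0,0,0,0,0,0],[0,0,0,0,0,0,0],[0,0,0,0,0,0,0]]]'

```text
time: 12.4
tcp_pos: [0.5017, -0.0243, 0.0791]
eef_rot: [1.0, -0.002, -0.0, 0.001]
force: [-0.6, 0.1, 2.3]
gripper_width: 0.0003
```

```bash
python3 - <<'E'
from h import *
im=imaging.snapshot("wrist"); a=cv2.resize(im[180:330,220:430],None,fx=3.5,fy=3.5,interpolation=cv2.INTER_CUBIC)
cv2.imwrite("pics/w5.png",a[:,:,::-1])
im=imaging.snapshot("side"); a=cv2.resize(im[220:340,245:345],None,fx=5,fy=5,interpolation=cv2.INTER_CUBIC)
cv2.imwrite("pics/s5.png",a[:,:,::-1])
s=env.get_state(); print(s["tcp_pos"],s["force"])
E
```

```text
[ 0.50172949 -0.024361    0.07911804] [-0.99545065  0.50538834  2.79356247]
```

View pics/w5.png

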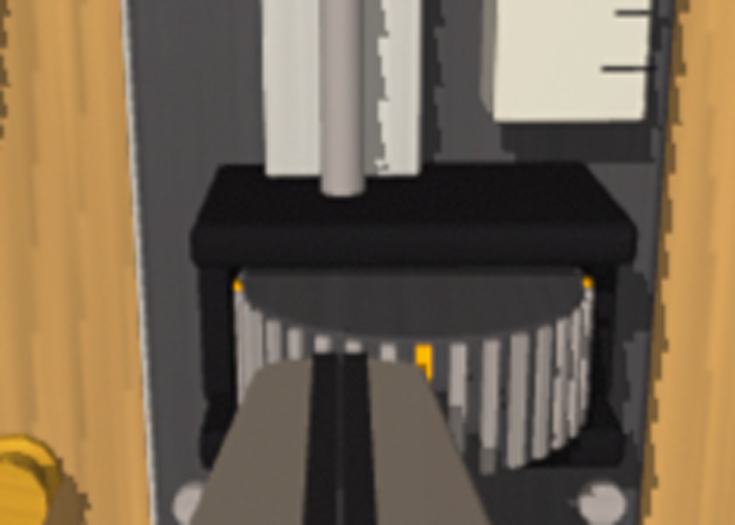

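View pics/s5.png

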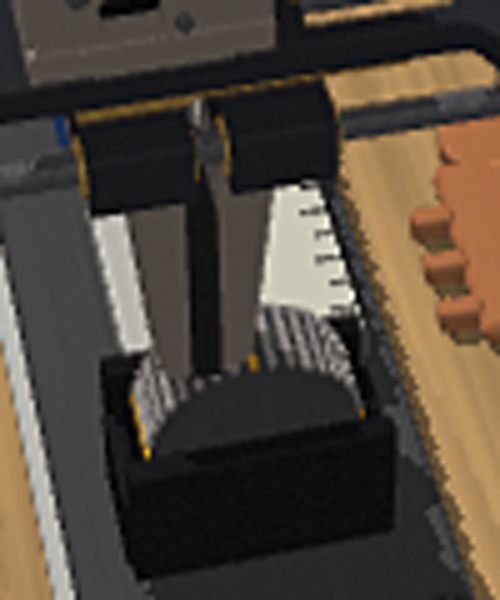

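>>> jog_arm --plan '[[[0,0,0,0,0,0.001,0],[0,0,0,0,0,0.0005,0],[0,0,0,0.003,0,0,0],[0,0,0,0.003,0,0,0],[0,0,0,0.003,0,0,0],[0,0,0,0.003,0,0,0],[0,0,0,0.003,0,0,0],[0,0,0,0.003,0,0,0],[0,0,0,0.003,0,0,0],[0,0,0,0,0,0,0]]]'

```text
time: 13.75
tcp_pos: [0.5244, -0.0243, 0.078]
eef_rot: [1.0, -0.002, -0.0, 0.001]
force: [-0.6, -0.1, 3.8]
gripper_width: 0.0008
```

```bash
cat > chk.py <<'E'
from h import *
import sys
s=env.get_state(); print(s["tcp_pos"].round(4),s["force"].round(1),s["time"])
im=imaging.snapshot("wrist"); cv2.imwrite(f"pics/{sys.argv[1]}.png",cv2.resize(im[0:330,220:430],None,fx=1.8,fy=1.8,interpolation=cv2.INTER_CUBIC)[:,:,::-1])
im=imaging.snapshot("side")
a=cv2.resize(im[210:340,235:345],None,fx=4.5,fy=4.5,interpolation=cv2.INTER_CUBIC);cv2.imwrite(f"pics/{sys.argv[1]}s.png",a[:,:,::-1])
E
python3 chk.py c6
```

```text
[ 0.5244 -0.0243  0.078 ] [-0.6 -0.1  3.8] 13.75
```

View pics/c6.png

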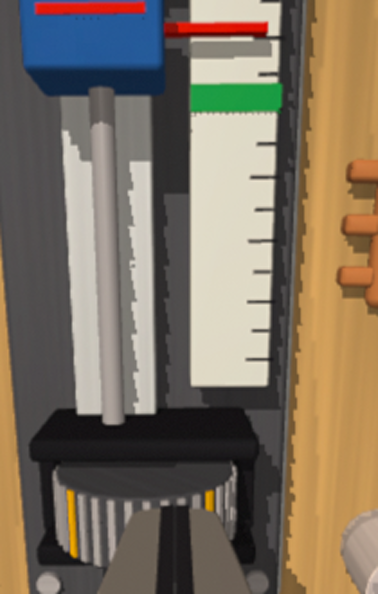

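View pics/c6s.png

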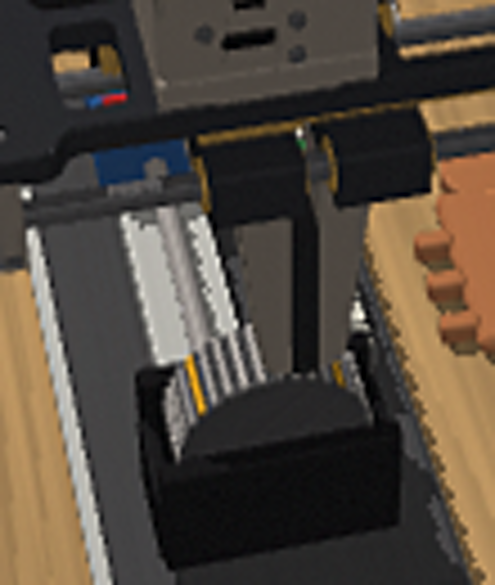

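>>> jog_arm --plan '[[[0,0,0,0,0,-0.006,0],[0,0,0,-0.0115,-0.002,0,0],[0,0,0,-0.0115,0,0,0],[0,0,0,0,0,0.004,0],[0,0,0,0,0,0.002,0],[0,0,0,0.0045,0,0,0],[0,0,0,0.0045,0,0,0],[0,0,0,0.0045,0,0,0],[0,0,0,0.0045,0,0,0],[0,0,0,0.0045,0,0,0]]]'

```text
time: 15.1
tcp_pos: [0.5229, -0.022, 0.0778]
eef_rot: [1.0, -0.002, -0.001, 0.001]
force: [-1.8, 1.0, 3.7]
gripper_width: 0.0009
```

```bash
cat > gap.py <<'E'
from h import *
import sys
s=env.get_state(); print(s["tcp_pos"].round(4),s["force"].round(1),s["time"])
cm=imaging.camera_model("wrist"); im=imaging.snapshot("wrist"); cv2.imwrite(f"pics/{sys.argv[1]}.png",cv2.resize(im[0:330,220:430],None,fx=1.8,fy=1.8,interpolation=cv2.INTER_CUBIC)[:,:,::-1])
# green region
h=im.astype(int); r,g,b=h[...,0],h[...,1],h[...,2]
G=(g>r+40)&(g>b+25); G[:, :220]=0; G[:,430:]=0; G[250:]=0
R=(r>g+90)&(r>b+90); R[:, :220]=0; R[:,430:]=0; R[200:]=0
v,u=np.nonzero(G); print("green px",len(u),u.min(),u.max(),v.min(),v.max())
gw=np.array([ray("wrist",(a,c),.053,cm) for a,c in zip(u,v)]); gc=gw.mean(0); print("green y",gw[:,1].min().round(4),gw[:,1].max().round(4),gc.round(4))
v2,u2=np.nonzero(R); k=(u2>u.min())&(u2<u.max()); 
if k.sum():
    rw=np.array([ray("wrist",(a,c),.060,cm) for a,c in zip(u2[k],v2[k])]); print("red",k.sum(),rw.mean(0).round(4),"gap mm",((rw.mean(0)-gc)[1]*1e3).round(2))
E
python3 gap.py c7
```

```text
[ 0.5229 -0.022   0.0778] [-1.8  1.   3.7] 15.1
green px 798 328 379 51 66
green y 0.1002 0.1079 [0.5433 0.1042 0.053 ]
red 259 [0.5405 0.1164 0.06  ] gap mm 12.16
```

View pics/c7.png

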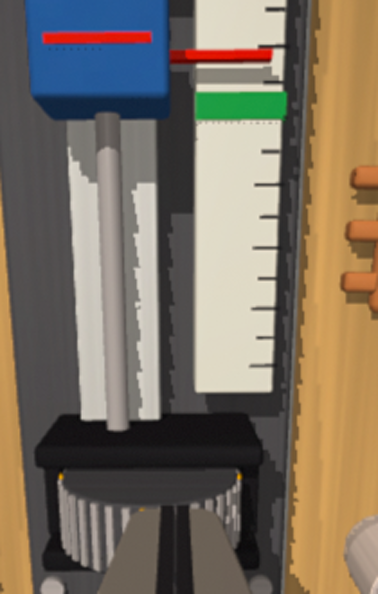

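>>> jog_arm --plan '[[[0,0,0,0,0,-0.006,0],[0,0,0,-0.011,0,0,0],[0,0,0,-0.011,0,0,0],[0,0,0,0,0,0.004,0],[0,0,0,0,0,0.002,0],[0,0,0,0.0045,0,0,0],[0,0,0,0.0045,0,0,0],[0,0,0,0.0045,0,0,0],[0,0,0,0.0045,0,0,0],[0,0,0,0.0045,0,0,0]]]'

```text
time: 16.4
tcp_pos: [0.5236, -0.022, 0.0777]
eef_rot: [1.0, -0.002, -0.001, 0.0]
force: [-2.0, 0.6, 4.2]
gripper_width: 0.0006
```

```bash
python3 gap.py c8
```

```text
[ 0.5236 -0.022   0.0777] [-2.   0.6  4.2] 16.4
green px 780 327 377 50 66
green y 0.1001 0.1083 [0.5434 0.1042 0.053 ]
red 223 [0.5409 0.1116 0.06  ] gap mm 7.37
```

Gap went from 12.2 to 7.4 mm, about 4.8 mm per stroke. I'll repeat the same stroke.

>>> jog_arm --plan '[[[0,0,0,0,0,-0.006,0],[0,0,0,-0.011,0,0,0],[0,0,0,-0.011,0,0,0],[0,0,0,0,0,0.004,0],[0,0,0,0,0,0.002,0],[0,0,0,0.0045,0,0,0],[0,0,0,0.0045,0,0,0],[0,0,0,0.0045,0,0,0],[0,0,0,0.0045,0,0,0],[0,0,0,0.0045,0,0,0]]]'

```text
time: 17.7
tcp_pos: [0.5243, -0.022, 0.0777]
eef_rot: [1.0, -0.002, -0.0, 0.0]
force: [-2.2, 1.0, 3.7]
gripper_width: 0.0005
```

```bash
python3 gap.py c9
```

```text
[ 0.5243 -0.022   0.0777] [-2.2  1.   3.7] 17.7
green px 564 326 376 50 66
green y 0.1002 0.1083 [0.5448 0.1034 0.053 ]
red 240 [0.5406 0.1065 0.06  ] gap mm 3.17
```

View pics/c9.png

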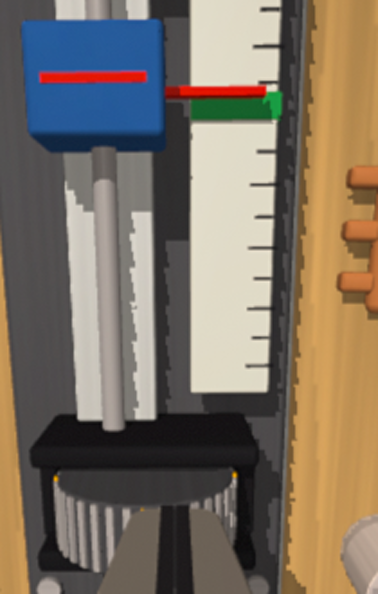

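>>> jog_arm --plan '[[[0,0,0,0,0,-0.006,0],[0,0,0,-0.009,0,0,0],[0,0,0,-0.009,0,0,0],[0,0,0,0,0,0.004,0],[0,0,0,0,0,0.002,0],[0,0,0,0.0038,0,0,0],[0,0,0,0.0038,0,0,0],[0,0,0,0.0038,0,0,0],[0,0,0,0,0,0,0],[0,0,0,0,0,-0.01,0]]]'

```text
time: 19.0
tcp_pos: [0.5174, -0.0219, 0.0871]
eef_rot: [1.0, -0.002, -0.001, 0.0]
force: [-0.3, -0.2, 0.1]
gripper_width: 0.0003
```

>>> jog_arm --plan '[[[0,0,0,0,0,-0.02,0],[0,0,0,0,0,-0.03,0],[0,0,0,0,0,-0.03,0],[0,0,0,0,0,-0.02,0],[0,0,0,0,0.02,0,0],[0,0,0,0,0.03,0,0],[0,0,0,0,0.03,0,0],[0,0,0,0,0.03,0,0],[0,0,0,0,0,0,0],[0,0,0,0,0,0,0]]]'

```text
time: 20.25
tcp_pos: [0.5179, -0.1345, 0.1933]
eef_rot: [1.0, -0.001, 0.002, 0.001]
force: [0.6, 1.0, -0.4]
gripper_width: 0.0004
```

```bash
python3 gap.py c10; python3 - <<'E'
from h import *
a=[]
for n,b in [("top",(262,262,372,330)),("side",(235,215,325,275)),("wrist",None)]:
    im=imaging.snapshot(n); cv2.imwrite(f"pics/f_{n}.png",im[:,:,::-1])
    if b: cv2.imwrite(f"pics/f_{n}z.png",cv2.resize(im[b[1]:b[3],b[0]:b[2]],None,fx=7,fy=7,interpolation=cv2.INTER_CUBIC)[:,:,::-1])
E
```

```text
[ 0.5179 -0.1345  0.1933] [ 0.6  1.  -0.4] 20.25Traceback (most recent call last):
  File "gap.py", line 9, in <module>
    v,u=np.nonzero(G); print("green px",len(u),u.min(),u.max(),v.min(),v.max())
                                               ~~~~~^^
    return umr_minimum(a, axis, None, out, keepdims, initial, where)
ValueError: zero-size array to reduction operation minimum which has no identity
```

View pics/f_topz.png

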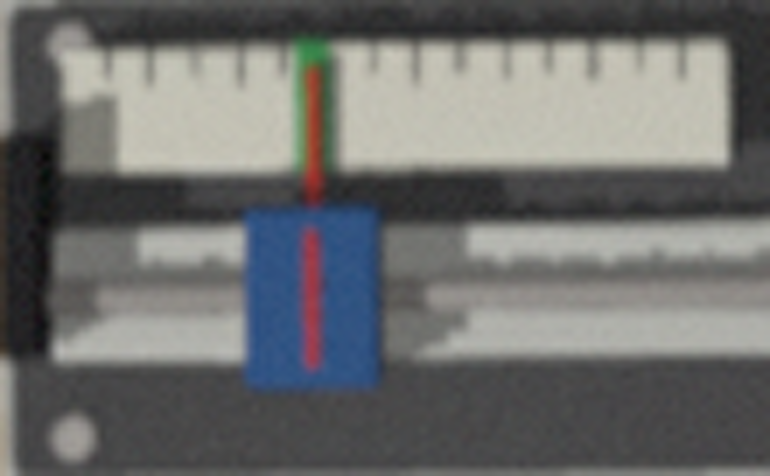

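View pics/f_sidez.png

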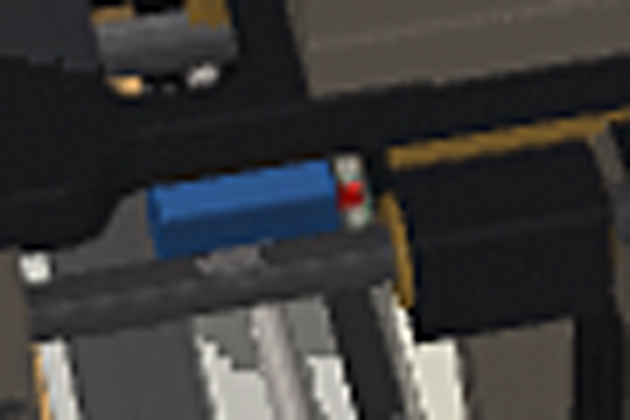

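View pics/f_wrist.png

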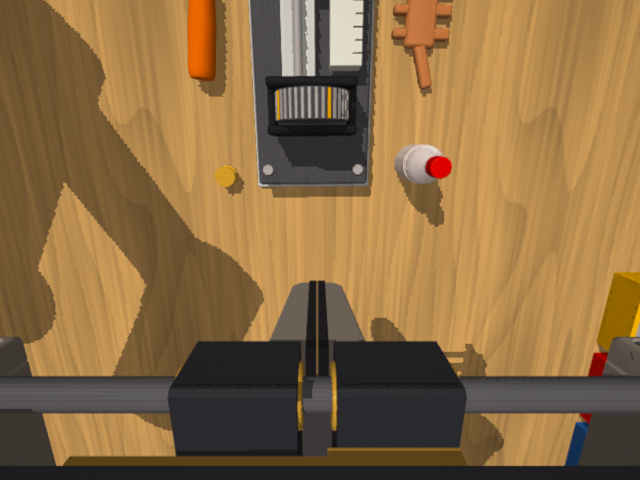

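```bash
python3 - <<'E'
from h import *
im=imaging.snapshot("top")
d=colors(im,(290,262,325,286))
for k,(u,v) in d.items(): print(k,len(u),u.mean().round(2),u.min(),u.max(),v.min(),v.max())
s=env.get_state(); print(s["force"].round(1),abs(s["qvel"]).max().round(3),s["time"])
print(env.hand_in())
E
```

```text
red 23 306.39 306 307 272 285
green 13 306.0 304 308 268 270
[ 0.3 -0.4 -0.5] 0.003 20.5
the job is handed in; nothing more can be done
None
```

The end stop is set and handed in at 20.5 s. The red pointer stands inside the green band, and the finger is clear of the adjuster.

- **Rolling:** I pressed the shut fingertips on top of the wheel and rolled it towards +x in five strokes: four of about 23 mm and a short one of about 12 mm. The press readings were about 4 N. The last stroke closed the remaining gap of about 2.4 mm. I then lifted the fingers straight up and moved them aside.
- **Pointer check:** In the last top picture the pointer is at column 306.4 and the band at 306.0, so the pointer is within about 0.6 mm of the band's centre. Green shows on both sides of the red line.
- **Arm and bystanders:** At hand-in the arm was still and the force reading was noise only. I kept the arm clear of the bystanders. I saw no sign that any had moved, though I did not measure their positions again.

Some checks failed or disagreed:
- **Contact height:** The fingertips touched the wheel at a reported TCP height of about 79 mm, not the expected 102 mm. I went down in small steps and judged contact by force and pictures.
- **Final views:** The arm partly hid the pointer from the side camera, and the wrist camera could not see the scale, so its last gap measurement failed. The final check rests on the top camera, and the earlier wrist readings of the gap agree with it.
- **Starting wheel position:** The network's first wheel positions in the two fixed cameras differed by about 16 mm. I used the wheel position I worked out from the base plate corners instead.

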